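# Snap the engraving pens back onto the charging rail

## Task

Put the two cordless engraving pens back on the charging rail, each in the dock of its own colour: press the pen sideways into the dock's two spring clips, with its coloured butt end under the hood, until both clips have snapped and the pen is fully home, and do not ram it (a firm push of the hand is enough). One pen lies on the table; the other must first be drawn out of its storage sleeve and taken again by the middle, since the hood leaves no room for a hand at the butt. Leave the other things on the table where they are.

Things in the scene. Friction and masses are not known exactly. Their poses are not given: they have to be found in the camera images.
- pen_amber: cordless engraving pen, 170 mm, 0.09 kg, balanced at mid-length. Origin on its axis at mid-length, x from butt to tip. Butt collar (amber) 26 mm square at x -85 to -57 mm, dark round barrel 18 mm dia. to +55 (ringed grip in the middle), grey collar 26 mm square to +67, steel tip to +85. On the table its axis is 13 mm up and it does not roll. At the start it lies in the sleeve, its axis 38 mm up, with only the butt end out.
- pen_teal: cordless engraving pen, 170 mm, 0.09 kg, balanced at mid-length. Origin on its axis at mid-length, x from butt to tip. Butt collar (teal) 26 mm square at x -85 to -57 mm, dark round barrel 18 mm dia. to +55 (ringed grip in the middle), grey collar 26 mm square to +67, steel tip to +85. On the table its axis is 13 mm up and it does not roll. At the start it lies on the table.
- pen_amber_butt (a point): centre of the amber pen's butt face (its -x end)
- pen_teal_butt (a point): centre of the teal pen's butt face (its -x end)
- dock_amber: dock for the amber-collared pen, fixed on the charging rail (the two docks may be in either order). Origin at table level; the seated pen's centre is 55 mm straight above it, with the pen's x along the dock's +y (the rail). Press along +x: the clips open to -x, towards the robot. Base 16 mm high, otherwise open between and behind the clips.
- dock_teal: dock for the teal-collared pen, fixed on the charging rail (the two docks may be in either order). Origin at table level; the seated pen's centre is 55 mm straight above it, with the pen's x along the dock's +y (the rail). Press along +x: the clips open to -x, towards the robot. Base 16 mm high, otherwise open between and behind the clips.
- dock_amber_seat (a point): seat of the amber dock, where the pen's centre ends (axes as the dock). Two 10 mm wide clips at y -42 and +42: flared mouths from x -21 mm, sprung lips 12 mm apart at x -8, behind them stop posts at x +9. The barrel meets the lips at about x -16 and snaps in over the last 8 mm; both clips together take about 12 to 16 N. The collars leave 8 mm play along y.
- dock_teal_seat (a point): seat of the teal dock, where the pen's centre ends (axes as the dock). Two 10 mm wide clips at y -42 and +42: flared mouths from x -21 mm, sprung lips 12 mm apart at x -8, behind them stop posts at x +9. The barrel meets the lips at about x -16 and snaps in over the last 8 mm; both clips together take about 12 to 16 N. The collars leave 8 mm play along y.
- dock_amber_hood (a point): middle of the underside of the amber dock's hood, light grey with a band in amber: 46 mm along y (y -96 to -50 mm of the dock), x -36 to +46 mm of the dock, underside 85 and top 135 mm above the table; open below on the -x side. The pen's butt collar goes under it.
- dock_teal_hood (a point): middle of the underside of the teal dock's hood, light grey with a band in teal: 46 mm along y (y -96 to -50 mm of the dock), x -36 to +46 mm of the dock, underside 85 and top 135 mm above the table; open below on the -x side. The pen's butt collar goes under it.
- sleeve: fixed grey storage sleeve, 130 x 50 x 67 mm high. Origin under its middle; a level tunnel 34 mm wide runs along its x, floor 25 and roof 61 mm up, mouth at x -62 mm facing -x, far end closed. The amber pen lies in it tip first, x along the sleeve's x, about 50 mm of its butt end out; pull straight to -x. A 14 mm wide tongue, 25 mm high, bears the butt as far as x -104.
- card: fixed yellow work card 150 (x) x 220 (y) x 2 mm lying on the table, origin at its underside's centre; a clear place to put a pen down
- flower: bystander: plywood flower cut-out, 92 mm across, 8 mm thick, origin at its underside
- tape: bystander: blue roll of tape, 72 mm across, 22 mm high, origin at its underside
- screwdriver: bystander: green-handled screwdriver 150 mm long, lying along its x
- bottle: bystander: green water bottle, 64 mm across, 190 mm high, origin at its foot
- mug: bystander: white mug, 80 mm across, 90 mm high, origin at its foot
- tin: bystander: yellow tin, 60 mm across, 80 mm high, origin at its foot
- sander: bystander: cork sanding block 100 x 55 mm, 38 mm high, origin at its underside
Things that resemble listed ones, but are neither listed nor needed, are in the scene too. What is shaped like the pen_teal but purple or white is not meant.

How it is judged (in metres and radians):
At the end, for the whole second after the job is handed in: Each pen is at rest in the dock of its own colour, butt under the hood: its centre within 4 mm (into the clips), 12 mm (along the rail) and 5 mm (height) of the dock's seat, and its axis within 0.07 rad of the rail (x of pen_amber in the frame of dock_amber between -0.004 and 0.004 m and y of pen_amber in the frame of dock_amber between -0.012 and 0.012 m and z of pen_amber in the frame of dock_amber between 0.05 and 0.06 m and angle between the x axis of pen_amber and the y axis of dock_amber, either way round below 0.07 rad and y of pen_amber_butt in the frame of dock_amber below -0.06 m and linear speed of each of pen_amber, pen_teal below 0.02 m/s and x of pen_teal in the frame of dock_teal between -0.004 and 0.004 m and y of pen_teal in the frame of dock_teal between -0.012 and 0.012 m and z of pen_teal in the frame of dock_teal between 0.05 and 0.06 m and angle between the x axis of pen_teal and the y axis of dock_teal, either way round below 0.07 rad and y of pen_teal_butt in the frame of dock_teal below -0.06 m); the robot touches nothing.
It fails at once if a bystander is pushed more than 30 mm from its place (distance of any of flower, tape, screwdriver, bottle, mug, tin, sander from where it was at the start of the episode above 0.03 m).
It fails at once if the bottle, mug or tin is tipped over (angle between any of bottle, mug, tin's own z axis and vertical above 0.6 rad).
It fails at once if a pen is rammed: pushed against its dock with more than 80 N (contact force between pen_amber and dock_amber above 80 N or contact force between pen_teal and dock_teal above 80 N).
It also fails if it takes over 72 s, if anything falls off the work surface, if the arm or the gripper's body presses on something with over 40 N, if the wrist force passes 120 N, or if a joint passes its speed limit or range.

## Robot

A 6-joint arm with a two-finger parallel gripper is mounted at the origin on the work surface. World frame = base frame: x ahead of the robot, y to its left, z up, the work surface at z = 0. Lengths are in m, angles in degrees, forces in N, time in s.
With the tool pointing down it reaches from about 0.25 to 0.725 m from the base axis. Payload 9.7 kg.
Tool frame: the origin (TCP) lies at the very end of the fingers, on their centre line; the grasp point (between the pads) lies 19 mm behind it; x points along the fingers, y is the direction in which the jaws open and shut, and the axes are right-handed (so a half turn about x gives the same grasp; the last joint's range is limited). The gripper opens to 85 mm and grips with 20 to 120 N. Pads are 22 mm wide; open, the fingers measure 114 mm over their backs; the gripper's body (76 mm by 85 mm) begins 54 mm behind the grasp point. The pads swing forward as they close: fully open they stand 13 mm farther back than shut.
Start: joints at [72.479, 4.979, 10.078, 95.1, 0, 90], TCP at [0.166, 0.524, 0.231] pointing down, gripper open.
Joint ranges: [-179.16, 179.16], [-48.56, 103.87], [-65.8, 70.77], [-126.05, 130.52], [-82.76, 87.17], [-180, 180]. Speed limits (degrees/s): [127.2, 127.2, 147.25, 180, 180, 180].

## Interface

Orientations are given as [roll, pitch, yaw] about the fixed x, y, z axes, in that order (R = Rz(yaw) Ry(pitch) Rx(roll)).
In Python, from workcell import get_obs, cams, bot gives the robot as it stands.
- The arm moves only by the tool apply_moves, never from a script. Its argument "rows" is a list that holds one entry, the list of rows, each a list of 7 numbers: the shift along the tool's x, y, z in mm, then the turn, a rotation vector about the tool's x, y, z in rad, then the opening, from 0 (shut) to 1 (fully open). A call has 1 to 20 rows; each row is the pose to reach, as a shift and turn from the pose measured when the call began, along the tool's axes at that moment; what a row does not reach only later rows make up. A row lasts 1/10 s, in which the tool goes at most 50 mm and 8.59 degrees, less where a joint would pass 70% of its speed; a pose out of reach is approached as far as the arm can. A call with a gripper value outside its range is refused whole. The fingers move at their own pace and stop on an object; "newtons" is the grip in N (left out, the last holds). Time passes only in rows, so rows that repeat a pose let the fingers close. It gives the time, the measured TCP pose, the force and the opening at its end, in the units of the state.
- get_obs(): the state, without advancing time (a new reading comes with each control period).
- cams.camera(name): name is "scene" or "top" or "wrist"; returns a dict with "pixels" (400x640x3 uint8, red, green, blue), "range_z" (400x640 float32, m along the optical axis (not along the pixel's ray), 0 where there is no reading), "fx", "fy", "cx", "cy" (pixels), "eye" and "attitude" of the camera in the world. Camera axes: x right, y up, looking along -z (the intrinsics and any distortion apply to the point x, -y, -z); pixel columns grow to the right and rows downward; lengths in m; the calibration is good to about 2 mm. A picture is of the moment at which its call begins.
- bot.job_done(): hands the job in, once; it reports no verdict.
Trained networks look in a picture, given as the dict that the camera call returned (one of the last four; its "shot" number tells which), for a name from the list of things; names that differ only in an ending like _2 or _b are one class to them, and where a whole thing is asked for, a point or a joint stands for the part that bears it (a point fixed in the world has none). Each returns a list of dicts, best first, with "confidence" (0 to 1); they miss things now and then, are a little off and sometimes report something else, mostly with a low value. They report only what shows in the picture. A call takes as long as a camera call. They do not tell look-alikes from the thing itself.
- cams.find_in(label, picture): "at" ([x, y, z] in m, in world coordinates, good to about 4 mm: the middle of the surface that is visible of it).
The state is a dict: "time": time; "q": joint angles; "qd": joint speeds; "joint_efforts": joint torques, N m; "ee_pos": TCP position; "tcp_rot": TCP orientation; "wrist_force": force on the tool from outside, world axes, zero at the start; "torque": the same for the moment, N m; "opening": finger opening in m.
Only numpy, scipy, OpenCV 4.12 (cv2) and the standard library are available. Lean on these libraries where they do the work, as an engineer would, in place of code of your own. Each camera call takes 0.05 s, during which the arm holds its last target.

## Working session

There is one attempt and no reset: what is moved stays moved. The work goes in short steps, Python scripts to look and compute and a tool call to move; the robot and the scene stay as the last step left them, time stands still between calls to the robot, and variables do not carry over. Pictures are saved under pics/ and viewed, and the job is handed in when it is done.

Besides the shell and the picture viewer there is one more tool, called after "Call:" by a JSON object that holds its "method" and its "body". apply_moves: Moves the arm, as the interface text tells. Its arguments: {"type":"object","properties":{"rows":{"type":"array"},"newtons":{"type":"number"}},"required":["rows"]}

```bash
ls; mkdir -p pics; cat > h.py <<'E'
import numpy as np, cv2
from scipy.spatial.transform import Rotation as R
from workcell import get_obs, cams, bot
def save(p,name): cv2.imwrite('pics/'+name, p['pixels'][:,:,::-1])
E
python3 - <<'E'
from h import *
o=get_obs(); print(o)
import pickle
for n in ["scene","top"]:
    p=cams.camera(n); save(p,n+'0.png'); pickle.dump(p,open(n+'0.pkl','wb'))
    print(n,{k:v for k,v in p.items() if k not in('pixels','range_z')})
    for l in ["pen_amber","pen_teal","dock_amber","dock_teal","dock_amber_hood","dock_teal_hood","sleeve","card","pen_teal_butt","pen_amber_butt"]:
        r=cams.find_in(l,p); print(l,[(np.round(d['at'],3).tolist(),round(d['confidence'],2)) for d in r][:4])
E
```

```text
pics
{'time': 0.0, 'q': array([7.24782874e+01, 5.01041542e+00, 1.00341217e+01, 9.50982669e+01,
       9.59633903e-05, 9.00004132e+01]), 'qd': array([ 0.04827528,  0.04455401, -0.0901134 ,  0.01087881, -0.02141308,
       -0.06156876]), 'joint_efforts': array([-2.25040960e-03, -5.20388961e+01,  4.64801967e+01,  1.63585012e-02,
       -8.13389624e-05,  1.46533718e-06]), 'ee_pos': array([0.16551948, 0.52426948, 0.23058665]), 'tcp_rot': array([ -90.07332934,   89.92543933, -107.59545521]), 'wrist_force': array([-0.10221185,  0.68006753,  0.4314235 ]), 'torque': array([ 0.04317066, -0.05762751, -0.00458284]), 'opening': 0.08517511582233371}
scene {'fx': 374.6599786455479, 'fy': 374.6599786455479, 'cx': 322.76975077031693, 'cy': 199.0566630598596, 'eye': array([ 1.12944604, -0.66971454,  0.86430878]), 'attitude': array([48.58872174,  0.8645636 , 48.98681977]), 'shot': 1}
pen_amber []
pen_teal [([0.532, -0.664, 0.02], 0.87), ([0.453, -0.229, 0.021], 0.77), ([0.19, -0.33, 0.017], 0.57)]
dock_amber [([0.665, -0.202, 0.076], 0.72)]
dock_teal [([0.641, -0.001, 0.088], 0.91)]
dock_amber_hood [([
[... 433 characters left out ...]
356955804967, 'eye': array([ 0.31797528, -0.09638844,  1.44671842]), 'attitude': array([  5.74275923,   0.27462064, -88.77543159]), 'shot': 2}
pen_amber []
pen_teal [([0.528, -0.66, 0.023], 0.63), ([0.175, -0.32, 0.022], 0.57), ([0.443, -0.217, 0.022], 0.55)]
dock_amber [([0.651, -0.167, 0.073], 0.9)]
dock_teal [([0.627, 0.043, 0.07], 0.91)]
dock_amber_hood [([0.648, -0.167, 0.066], 0.65)]
dock_teal_hood [([0.632, 0.042, 0.072], 0.9)]
sleeve [([0.519, 0.32, 0.066], 0.78)]
card [([0.438, 0.063, 0.002], 0.83), ([0.518, 0.316, 0.071], 0.39)]
pen_teal_butt [([0.448, -0.215, 0.019], 0.8), ([0.531, -0.667, 0.022], 0.74), ([0.174, -0.322, 0.021], 0.6)]
pen_amber_butt [([0.511, 0.228, 0.054], 0.64)]
```

View pics/scene0.png

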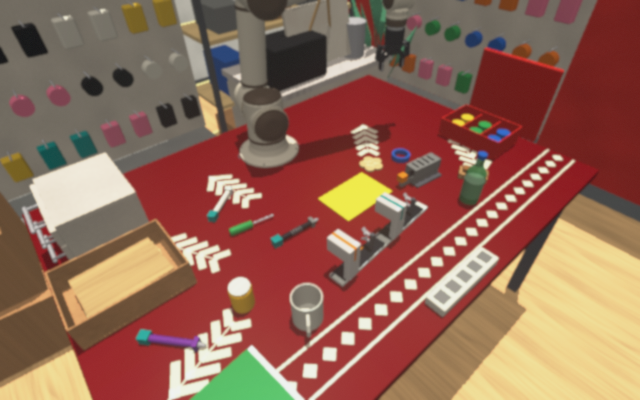

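View pics/top0.png

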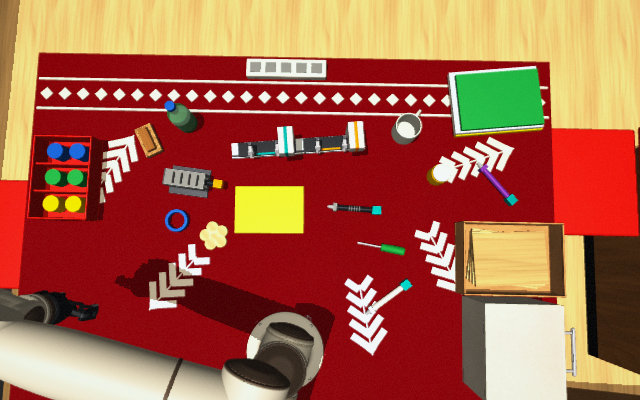

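The scene picture and the top picture agree. Candidates for the teal pen in the top picture:
- (355,209): dark barrel, the one I want.
- (390,297): white barrel, not meant.
- (497,185): purple barrel, not meant.

The hoods are at (286,140) for teal and (356,135) for amber. The sleeve is at (188,181), with the amber butt at (217,184).

```bash
cat >> h.py <<'E'
def cloud(p):
    z=p['range_z'].astype(float); v,u=np.mgrid[0:400,0:640]
    c=np.stack([(u-p['cx'])/p['fx']*z, -(v-p['cy'])/p['fy']*z, -z],-1)
    M=R.from_euler('xyz',p['attitude'],degrees=True).as_matrix()
    w=c@M.T+p['eye']; w[z<=0]=np.nan
    return w
def rect(P):
    r=cv2.minAreaRect(P[:,:2].astype(np.float32)*1000); b=cv2.boxPoints(r); 
    return np.round(r[0],1),np.round(r[1],1),round(r[2],2)
E
python3 - <<'E'
from h import *
import pickle
ps={n:pickle.load(open(n+'0.pkl','rb')) for n in('top','scene')}
for n,p in ps.items():
    w=cloud(p); c=p['pixels'].astype(int)
    print(n,'table z',np.nanmedian(w[...,2][(abs(w[...,0]-.4)<.1)&(abs(w[...,1]+.1)<.03)]), 'card',np.nanmedian(w[...,2][(abs(w[...,0]-.43)<.04)&(abs(w[...,1]-.06)<.04)]))
    def sel(x0,x1,y0,y1,z0,z1): return (w[...,0]>x0)&(w[...,0]<x1)&(w[...,1]>y0)&(w[...,1]<y1)&(w[...,2]>z0)&(w[...,2]<z1)
    for nm,b in dict(hoodT=(.5,.8,-.05,.1,.127,.145),hoodA=(.5,.8,-.25,-.1,.127,.145),sleeve=(.4,.65,.2,.42,.060,.075),teal=(.38,.5,-.3,-.06,.009,.04)).items():
        m=sel(*b); P=w[m]; print(nm,len(P),rect(P),'z',np.median(P[:,2]),'mean',P.mean(0).round(4))
    m=sel(.45,.6,.15,.26,.02,.07); P=w[m]; print('butt',len(P),rect(P),np.percentile(P[:,2],[5,50,95]))
    m=sel(.55,.75,-.2,.2,.006,.03); P=w[m]; print('rail',len(P),rect(P))
p=ps['top']
img=cv2.resize(p['pixels'][100:260,140:400,::-1],None,fx=3,fy=3,interpolation=cv2.INTER_CUBIC); cv2.imwrite('pics/topcrop.png',img)
E
```

```text
top table z 3.8334960191122036e-05 card 0.0019366798372866256
hoodT 430 (array([635.6,   7.5]), array([82.2, 46.1]), 5.11) z 0.13482472453796435 mean [0.6352 0.0069 0.1348]
hoodA 425 (array([ 655.9, -201.5]), array([84.7, 46.3]), 5.34) z 0.13473354776890956 mean [ 0.6547 -0.2012  0.1348]
sleeve 671 (array([524. , 322.6]), array([131.3,  50.6]), 83.44) z 0.06670597538530587 mean [0.5239 0.3221 0.067 ]
teal 339 (array([ 431.3, -187.5]), array([205.7,  98.5]), 78.6) z 0.021630019443194648 mean [ 0.4457 -0.2124  0.0213]
butt 159 (array([519.4, 233.4]), array([53.2, 44.6]), 89.32) [0.0293124  0.04866824 0.06201464]
rail 1467 (array([651.4,   1.2]), array([393.6, 199.2]), 89.39)
scene table z -0.0017325837137367461 card 4.291723336025122e-05
hoodT 329 (array([637.6,   5.9]), array([83.6, 48.9]), 5.4) z 0.1331290569886694 mean [0.6403 0.0028 0.1329]
hoodA 437 (array([ 657.7, -202.8]), array([81. , 47.3]), 6.01) z 0.1334306896299623 mean [ 0.6601 -0.205   0.1332]
sleeve 320 (array([525.2, 320.9]), array([131.8,  53.8]), 85.31) z 0.06505834788968334 mean [0.5268 0.3166 0.065 ]
teal 328 (array([ 449.7, -210. ]), array([169.,  28.]), 85.41) z 0.019103638814701174 mean [ 0.4508 -0.222   0.0189]
butt 176 (array([521.4, 230.8]), array([57.9, 51. ]), 89.81) [0.02297748 0.04385915 0.06541327]
rail 916 (array([651. ,  -6.1]), array([ 58.4, 391.9]), 5.16)
```

View pics/topcrop.png

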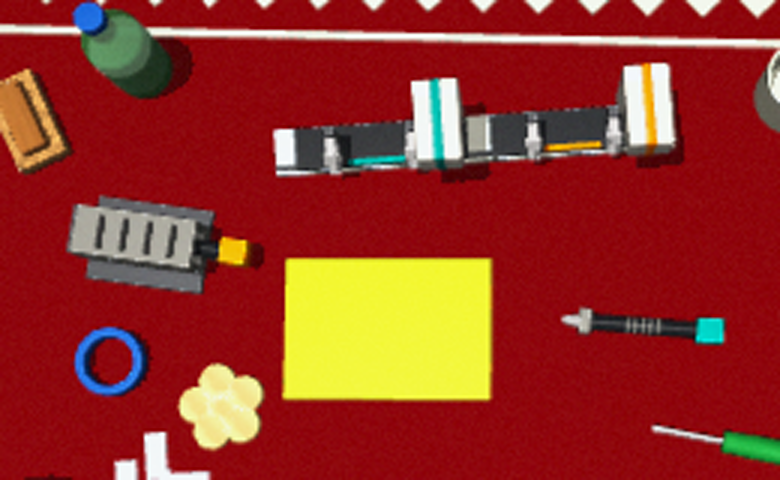

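The crop confirms the choice: dark barrel with a teal butt to the right (-y), tip to +y. Amber's butt points out of the sleeve to -y, and both hoods are at the -y end of their docks. Next I'll compute the hover over the amber butt.

```bash
cat >> h.py <<'E'
def toolR(yaw_y):  # tool x down, tool y horizontal at heading yaw_y deg
    a=np.radians(yaw_y); x=np.array([0,0,-1.]); y=np.array([np.cos(a),np.sin(a),0]); z=np.cross(x,y)
    return R.from_matrix(np.stack([x,y,z],1))
def goto(pos,yaw_y):
    o=get_obs(); Rc=R.from_euler('xyz',o['tcp_rot'],degrees=True)
    best=None
    for k in (0,180):
        rv=(Rc.inv()*toolR(yaw_y+k)).as_rotvec()
        if best is None or np.linalg.norm(rv)<np.linalg.norm(best): best=rv
    s=Rc.inv().apply(np.array(pos)-o['ee_pos'])*1000
    print('t',round(o['time'],2),'pos',o['ee_pos'].round(4),'rpy',o['tcp_rot'].round(2),'q',o['q'].round(1),'F',o['wrist_force'].round(1),'open',round(o['opening'],4))
    print('axes y',Rc.as_matrix()[:,1].round(3),'z',Rc.as_matrix()[:,2].round(3)); print('MOVE',s.round(1),best.round(4), 'deg',round(np.degrees(np.linalg.norm(best)),1))
E
python3 - <<'E'
from h import *
goto([.515,.23,.23],-6)
E
```

```text
t 1.1 pos [0.1656 0.5245 0.2313] rpy [  7.15  90.   -10.37] q [72.5  5.  10.1 95.1 -0.  90. ] F [-0.7  0.1  0.6] open 0.0855
axes y [0.301 0.954 0.   ] z [ 0.954 -0.301  0.   ]
MOVE [   1.3 -175.6  421.9] [ 1.3697  0.     -0.    ] deg 78.5
```

Call:
{"method": "apply_moves", "body": {"rows": [[[0,-18,42,0.137,0,0,1],[0,-35,84,0.274,0,0,1],[0,-53,127,0.411,0,0,1],[0,-70,169,0.548,0,0,1],[0,-88,211,0.685,0,0,1],[0,-105,253,0.822,0,0,1],[0,-123,295,0.959,0,0,1],[0,-140,338,1.096,0,0,1],[0,-158,380,1.233,0,0,1],[0,-176,422,1.37,0,0,1],[0,-176,422,1.37,0,0,1],[0,-176,422,1.37,0,0,1]]]}}

```text
time: 2.3
ee_pos: [0.5154, 0.2288, 0.2309]
tcp_rot: [-75.4, 90.0, -171.5]
wrist_force: [0.2, 0.3, -0.2]
opening: 0.0854
```

```bash
python3 - <<'E'
from h import *
goto([.515,.23,.23],-6)
p=cams.camera('wrist'); save(p,'w1.png'); print(p['eye'],p['attitude'],p['fx'])
import pickle; pickle.dump(p,open('w1.pkl','wb'))
w=cloud(p)
def sel(x0,x1,y0,y1,z0,z1): return (w[...,0]>x0)&(w[...,0]<x1)&(w[...,1]>y0)&(w[...,1]<y1)&(w[...,2]>z0)&(w[...,2]<z1)
for nm,b in dict(sl=(.4,.65,.24,.42,.060,.075),butt=(.45,.6,.15,.265,.04,.056),tongue=(.45,.6,.15,.265,.02,.03)).items():
    m=sel(*b); P=w[m]; print(nm,len(P)); 
    if len(P)>5: print(rect(P),'z',np.median(P[:,2]),'mean',P.mean(0).round(4))
m=sel(.3,.6,.1,.3,-.01,.005); print('table',np.median(w[m][:,2]) if m.any() else None)
E
```

```text
t 2.3 pos [0.5154 0.2288 0.2309] rpy [ -75.42   89.95 -171.5 ] q [ 23.9   7.   12.2  95.3   0.  120. ] F [ 0.2  0.3 -0.2] open 0.0854
axes y [ 0.994 -0.106 -0.001] z [-0.106 -0.994  0.   ]
MOVE [ 0.9 -0.6 -1.1] [-0.0015  0.0002  0.0008] deg 0.1
[0.52408832 0.31229315 0.37374931] [-18.97365689   0.0262636   -6.11335366] 312.2682100364076
sl 7991
(array([523.5, 321.7]), array([126.9,  50.2]), 83.27) z 0.06741225136882989 mean [0.5241 0.326  0.0674]
butt 963
(array([513.3, 231.6]), array([47.8, 26. ]), 83.93) z 0.05070984333149792 mean [0.513  0.2302 0.0492]
tongue 1
table 0.0005042957634042167
```

View pics/w1.png

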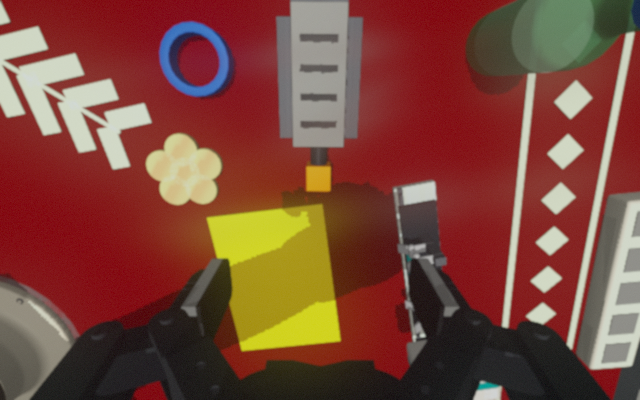

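The wrist view shows the amber butt at (318,178), in line between the fingers. The sleeve, tape, flower, card and rail are where the top view put them. Next I'll descend onto the butt collar.

```bash
python3 - <<'E'
from h import *
goto([.512,.219,.021],-6.3)
E
```

```text
t 2.35 pos [0.5148 0.2296 0.2312] rpy [-89.59  89.97 174.42] q [ 24.    6.9  12.2  95.3   0.  120. ] F [ 0.1 -0.9 -0.5] open 0.0857
axes y [ 0.995 -0.104 -0.001] z [-0.104 -0.995  0.   ]
MOVE [210.2  -1.6  10.8] [0.0054 0.     0.0006] deg 0.3
```

Call:
{"method": "apply_moves", "body": {"rows": [[[40,-2,10,0.005,0,0,1],[80,-2,10,0.005,0,0,1],[120,-2,10,0.005,0,0,1],[150,-2,10,0.005,0,0,1],[175,-2,10,0.005,0,0,1],[195,-2,10,0.005,0,0,1],[210,-2,10,0.005,0,0,1],[210,-2,10,0.005,0,0,1],[210,-2,10,0.005,0,0,0.5],[210,-2,10,0.005,0,0,0.2],[210,-2,10,0.005,0,0,0.1],[210,-2,10,0.005,0,0,0.1],[210,-2,10,0.005,0,0,0.1],[210,-2,10,0.005,0,0,0.1]]], "newtons": 50}}

```text
time: 3.75
ee_pos: [0.5122, 0.22, 0.022]
tcp_rot: [138.9, 89.9, 42.6]
wrist_force: [0.5, -0.1, 6.1]
opening: 0.0253
```

```bash
python3 - <<'E'
from h import *
d=np.array([-.1097,-.994])
goto([.512-.11*.14,.219-.994*.14,.021],-6.3)
E
```

```text
t 3.75 pos [0.5122 0.22   0.022 ] rpy [138.92  89.94  42.64] q [ 23.2   7.2 -10.8  72.    0.  119.5] F [ 0.5 -0.1  6.1] open 0.0253
axes y [ 0.994 -0.109  0.001] z [-0.109 -0.994 -0.001]
MOVE [  0.9  -0.2 141.1] [ 0.0004 -0.0007 -0.0006] deg 0.1
```

The opening reads 25 mm, so the collar is gripped. Next is a straight pull.

Call:
{"method": "apply_moves", "body": {"rows": [[[-1,0,5,0,0,0,0.1],[-2,0,15,0,0,0,0.1],[-2,0,30,0,0,0,0.1],[-2,0,45,0,0,0,0.1],[-2,0,60,0,0,0,0.1],[-2,0,75,0,0,0,0.1],[-2,0,90,0,0,0,0.1],[-2,0,105,0,0,0,0.1],[-2,0,120,0,0,0,0.1],[-2,0,135,0,0,0,0.1],[-2,0,150,0,0,0,0.1],[-2,0,150,0,0,0,0.1]]]}}

```text
time: 4.95
ee_pos: [0.4956, 0.0691, 0.024]
tcp_rot: [122.0, 90.0, 25.6]
wrist_force: [0.3, 0.9, -1.2]
opening: 0.0253
```

```bash
python3 - <<'E'
from h import *
goto([.44,-.015,.05],0)
for n in ('wrist','scene'):
    p=cams.camera(n); save(p,n+'2.png')
cv2.imwrite('pics/s2c.png',cv2.resize(p['pixels'][120:280,260:520,::-1],None,fx=3,fy=3))
E
```

```text
t 4.95 pos [0.4956 0.0691 0.024 ] rpy [122.    89.96  25.63] q [  7.9  -0.6 -18.7  71.9   0.  104.3] F [ 0.3  0.9 -1.2] open 0.0253
axes y [ 0.994 -0.111  0.001] z [-0.111 -0.994 -0.   ]
MOVE [-26.1 -45.9  89.8] [-0.1112 -0.0004 -0.0007] deg 6.4
```

View pics/s2c.png

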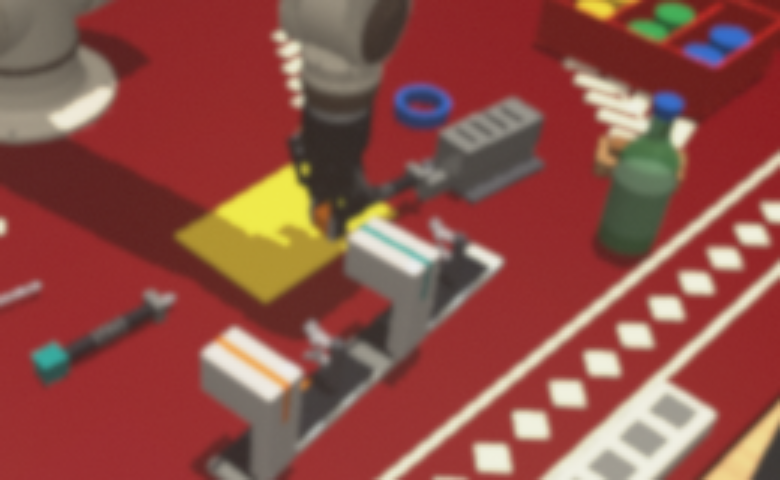

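View pics/wrist2.png

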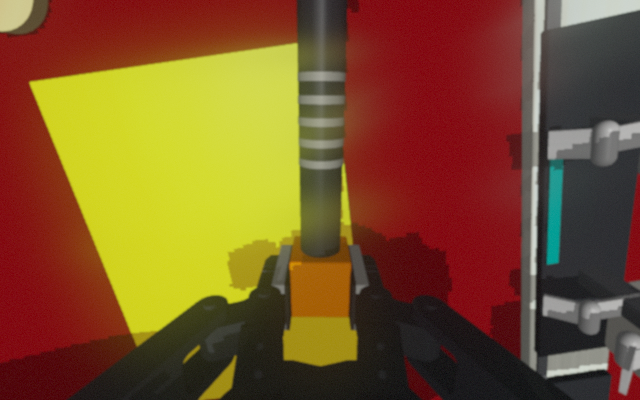

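The amber pen is out of the sleeve and held level by its collar. The wrist view shows the collar at (320,285), with the barrel running up and clear. Next I'll carry it to the card, turned to the rail's direction.

```bash
python3 - <<'E'
from h import *
goto([.4467,-.015,.0045],5.5)
E
```

```text
t 5.05 pos [0.4959 0.0705 0.024 ] rpy [136.94  89.93  40.61] q [  8.1  -0.5 -18.6  71.8   0.  104.4] F [ 0.6 -0.7 -0.7] open 0.0252
axes y [ 0.994 -0.11   0.001] z [-0.11  -0.994 -0.001]
MOVE [ 19.4 -39.5  90.4] [-0.2065 -0.0009 -0.001 ] deg 11.8
```

Call:
{"method": "apply_moves", "body": {"rows": [[[-10,0,20,0,0,0,0.1],[-20,0,45,0,0,0,0.1],[-20,-15,70,-0.07,0,0,0.1],[-20,-39,90,-0.14,0,0,0.1],[-20,-39,90,-0.206,0,0,0.1],[-5,-39,90,-0.206,0,0,0.1],[8,-39,90,-0.206,0,0,0.1],[16,-39,90,-0.206,0,0,0.1],[19,-39,90,-0.206,0,0,0.1],[19,-39,90,-0.206,0,0,0.1],[19,-39,90,-0.206,0,0,0.1]]]}}

```text
time: 6.15
ee_pos: [0.4475, -0.0145, 0.0052]
tcp_rot: [120.1, 89.9, 35.6]
wrist_force: [-1.2, -0.4, -1.7]
opening: 0.0251
```

```bash
python3 - <<'E'
from h import *
goto([.4467,-.015,.0045],5.5)
E
```

```text
t 6.15 pos [ 0.4475 -0.0145  0.0052] rpy [120.08  89.91  35.56] q [ -1.9  -7.2 -27.1  70.1   0.1  82.6] F [-1.2 -0.4 -1.7] open 0.0251
axes y [0.995 0.096 0.001] z [ 0.096 -0.995 -0.001]
MOVE [ 0.7 -0.8  0.4] [-0.0003 -0.0008 -0.0013] deg 0.1
```

Call:
{"method": "apply_moves", "body": {"rows": [[[1,0,0,0,0,0,0.36],[1,0,0,0,0,0,0.4],[1,0,0,0,0,0,0.5],[0,0,0,0,0,0,0.7],[-20,0,0,0,0,0,0.8],[-60,0,0,0,0,0,0.8],[-100,0,0,0,0,0,0.8],[-140,0,0,0,0,0,0.8],[-140,0,0,0,0,0,0.8]]]}}

```text
time: 7.05
ee_pos: [0.4496, -0.0147, 0.1508]
tcp_rot: [88.2, 89.5, 3.7]
wrist_force: [0.7, -0.8, -0.4]
opening: 0.0687
```

```bash
python3 - <<'E'
from h import *
p=cams.camera('wrist'); save(p,'w3.png')
w=cloud(p)
m=(w[...,0]>.35)&(w[...,0]<.55)&(w[...,1]>-.06)&(w[...,1]<.17)&(w[...,2]>.008)&(w[...,2]<.045)
cv2.imwrite('pics/w3m.png',(m*255).astype(np.uint8))
n,l,s,c=cv2.connectedComponentsWithStats(m.astype(np.uint8))
for i in range(1,n):
    if s[i,4]>300: P=w[l==i]; print(s[i],rect(P),np.percentile(P[:,2],[5,50,95,99]))
for l in('pen_amber','pen_amber_butt'):print(cams.find_in(l,p))
goto([.44,.055,.15],5.5)
E
```

```text
[ 301    0   34  201 4720] (array([441.2,  53.5]), array([ 25.7, 159.8]), 4.86) [0.01869032 0.02390212 0.02899791 0.02957215]
[{'at': [0.4348, 0.0609, 0.0262], 'confidence': 0.63}]
[{'at': [0.4384, 0.0553, 0.0263], 'confidence': 0.55}]
t 7.2 pos [ 0.4472 -0.0146  0.1447] rpy [126.64  89.93  42.12] q [ -1.9 -10.  -14.   86.    0.1  82.6] F [ 0.3 -0.6 -1. ] open 0.0686
axes y [0.995 0.095 0.001] z [ 0.095 -0.995 -0.001]
MOVE [ -5.2  -0.5 -70. ] [-0.0004 -0.0008 -0.001 ] deg 0.1
```

View pics/w3.png

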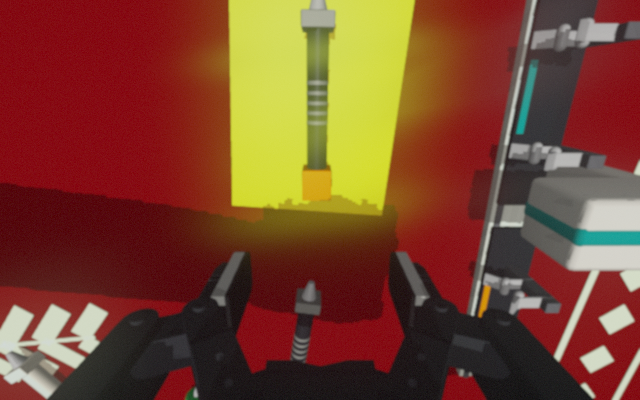

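The amber pen lies square on the card: amber collar at (317,182), grip rings near (317,103). I'll find its centre from the two collars and the clip positions from the same picture.

```bash
python3 - <<'E'
from h import *
goto([.44,.055,.15],5.5)
p=cams.camera('wrist'); w=cloud(p)
m=(w[...,0]>.35)&(w[...,0]<.55)&(w[...,1]>-.06)&(w[...,1]<.17)&(w[...,2]>.0255)&(w[...,2]<.04)
n,l,s,c=cv2.connectedComponentsWithStats(m.astype(np.uint8))
for i in range(1,n):
    if s[i,4]>50: P=w[l==i]; print(s[i],rect(P),P.mean(0).round(4))
m=(w[...,0]>.35)&(w[...,0]<.55)&(w[...,1]>-.06)&(w[...,1]<.17)&(w[...,2]>.008)&(w[...,2]<.04)
P=w[m]; e=np.array([-.09,.996]); print(np.percentile(P[:,:2]@e,[0,1,99,100]))
E
```

```text
t 7.2 pos [ 0.4472 -0.0146  0.1447] rpy [126.64  89.93  42.12] q [ -1.9 -10.  -14.   86.    0.1  82.6] F [ 0.3 -0.6 -1. ] open 0.0686
axes y [0.995 0.095 0.001] z [ 0.095 -0.995 -0.001]
MOVE [ -5.2  -0.5 -70. ] [-0.0004 -0.0008 -0.001 ] deg 0.1
[305   8  35  20 661] (array([436., 119.]), array([25.2, 12.5]), 4.47) [0.4359 0.1187 0.0283]
[305 172  31  32 930] (array([446.9, -12.4]), array([26. , 28.2]), 4.74) [ 0.4466 -0.0121  0.0282]
[-0.0666178  -0.06509963  0.09024876  0.09263595]
```

```bash
python3 - <<'E'
from h import *
goto([.4408,.0614,.005],4.8)
E
```

```text
t 7.25 pos [ 0.4469 -0.0146  0.1441] rpy [-172.66   89.94  102.83] q [ -1.9 -10.  -14.   86.    0.1  82.6] F [-0.   0.5  0.2] open 0.0683
axes y [ 0.995  0.096 -0.   ] z [ 0.096 -0.995 -0.001]
MOVE [139.2   1.3 -76.1] [ 0.0119 -0.001   0.0001] deg 0.7
```

Call:
{"method": "apply_moves", "body": {"rows": [[[10,1,-40,0.012,0,0,0.8],[40,1,-76,0.012,0,0,0.8],[80,1,-76,0.012,0,0,0.8],[110,1,-76,0.012,0,0,0.8],[128,1,-76,0.012,0,0,0.8],[136,1,-76,0.012,0,0,0.8],[139,1,-76,0.012,0,0,0.8],[139,1,-76,0.012,0,0,0.6],[139,1,-76,0.012,0,0,0.3],[139,1,-76,0.012,0,0,0.1],[139,1,-76,0.012,0,0,0.05],[139,1,-76,0.012,0,0,0.05],[139,1,-76,0.012,0,0,0.05]]], "newtons": 60}}

```text
time: 8.55
ee_pos: [0.4412, 0.0613, 0.0062]
tcp_rot: [120.6, 89.9, 35.4]
wrist_force: [-0.2, -0.0, 5.8]
opening: 0.016
```

```bash
python3 - <<'E'
from h import *
goto([.5,.0614,.18],5.5)
E
```

```text
t 8.55 pos [0.4412 0.0613 0.0062] rpy [120.58  89.89  35.37] q [  7.9  -7.6 -27.3  70.2   0.   93.1] F [-0.2 -0.   5.8] open 0.016
axes y [0.997 0.084 0.002] z [ 0.084 -0.997 -0.001]
MOVE [-173.7   58.8    4.6] [-0.0124 -0.0009 -0.0016] deg 0.7
```

```bash
python3 - <<'E'
from h import *
goto([.560,-.135,.17],5.5)
E
```

```text
t 8.55 pos [0.4412 0.0613 0.0062] rpy [120.58  89.89  35.37] q [  7.9  -7.6 -27.3  70.2   0.   93.1] F [-0.2 -0.   5.8] open 0.016
axes y [0.997 0.084 0.002] z [ 0.084 -0.997 -0.001]
MOVE [-163.8  102.2  205.4] [-0.0124 -0.0009 -0.0016] deg 0.7
```

Call:
{"method": "apply_moves", "body": {"rows": [[[-20,0,0,0,0,0,0.05],[-60,0,0,-0.012,0,0,0.05],[-100,5,10,-0.012,0,0,0.05],[-130,20,40,-0.012,0,0,0.05],[-150,40,80,-0.012,0,0,0.05],[-164,60,120,-0.012,0,0,0.05],[-164,80,160,-0.012,0,0,0.05],[-164,102,205,-0.012,0,0,0.05],[-164,102,205,-0.012,0,0,0.05],[-164,102,205,-0.012,0,0,0.05]]]}}

```text
time: 9.55
ee_pos: [0.5597, -0.1355, 0.1692]
tcp_rot: [-176.3, 89.9, 99.0]
wrist_force: [0.8, 0.1, -1.0]
opening: 0.016
```

```bash
python3 - <<'E'
from h import *
import pickle
goto([.5748,-.1337,.046],5.5)
for n in('wrist','scene','top'):
    p=cams.camera(n); save(p,n+'4.png'); pickle.dump(p,open(n+'4.pkl','wb')); w=cloud(p)
    def sel(x0,x1,y0,y1,z0,z1): return (w[...,0]>x0)&(w[...,0]<x1)&(w[...,1]>y0)&(w[...,1]<y1)&(w[...,2]>z0)&(w[...,2]<z1)
    print(n)
    for nm,b in dict(hoodT=(.56,.8,-.05,.1,.127,.145),hoodA=(.61,.8,-.25,-.1,.127,.145)).items():
        P=w[sel(*b)]
        if len(P)>30: print(nm,len(P),rect(P))
    hsv=cv2.cvtColor(p['pixels'],cv2.COLOR_RGB2HSV)
    m=(hsv[...,0]>8)&(hsv[...,0]<25)&(hsv[...,1]>150)&sel(.5,.62,-.24,-.16,.14,.25)
    P=w[m]; print('butt',len(P)); 
    if len(P)>5: print(rect(P),P.mean(0),np.percentile(P[:,2],[2,50,98]))
E
```

```text
t 9.55 pos [ 0.5597 -0.1355  0.1692] rpy [-176.33   89.9    99.04] q [-13.7   7.7   6.2  88.5   0.1  71. ] F [ 0.8  0.1 -1. ] open 0.016
axes y [ 0.996  0.094 -0.   ] z [ 0.094 -0.996 -0.002]
MOVE [123.2  15.3  -0.2] [-0.0024 -0.0017  0.0001] deg 0.2
wrist
hoodT 5628 (array([637.,  -9.]), array([82.6, 15.5]), 4.33)
hoodA 2571 (array([ 654.7, -201.3]), array([81.6, 46.1]), 5.31)
butt 206
(array([ 564.3, -188.5]), array([25.7, 16.2]), 5.26) [ 0.56472517 -0.19451613  0.17264055] [0.16565199 0.17250154 0.18145179]
scene
hoodT 332 (array([638. ,   3.7]), array([82.8, 46.6]), 6.98)
hoodA 441 (array([ 657.2, -203.3]), array([81.9, 46.8]), 5.54)
butt 153
(array([ 566.8, -198.7]), array([27.4, 50.3]), 8.7) [ 0.57176133 -0.21016962  0.18412365] [0.16756473 0.18789663 0.1917363 ]
top
hoodT 423 (array([636.1,   7.3]), array([82.6, 45.9]), 4.95)
butt 57
(array([ 566.3, -213.1]), array([17.3, 26. ]), 87.9) [ 0.56403336 -0.21314144  0.1901896 ] [0.17288759 0.19113835 0.19858744]
```

View pics/wrist4.png

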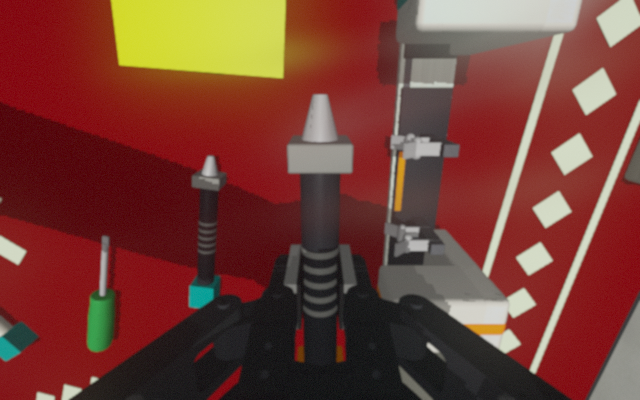

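View pics/scene4.png

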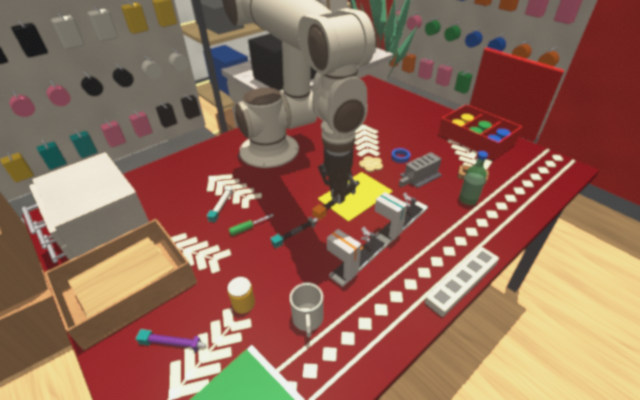

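```bash
python3 - <<'E'
from h import *
import pickle
p=pickle.load(open('wrist4.pkl','rb')); w=cloud(p)
def patch(u0,u1,v0,v1):
    P=w[v0:v1,u0:u1].reshape(-1,3); P=P[~np.isnan(P[:,0])]; return P.mean(0).round(4), np.percentile(P[:,2],[5,50,95]).round(4)
print('collar top',patch(295,345,143,150)); print('collar side',patch(295,345,158,170))
print('barrel',patch(314,326,180,235))
for nm,b in dict(hT=(.56,.8,-.05,.1,.127,.145),hA=(.61,.8,-.25,-.1,.127,.145)).items():
    m=(w[...,0]>b[0])&(w[...,0]<b[1])&(w[...,1]>b[2])&(w[...,1]<b[3])&(w[...,2]>b[4])&(w[...,2]<b[5]); print(nm,np.median(w[m][:,2]))
# clips: points above 0.045 between hoods
m=(w[...,0]>.59)&(w[...,0]<.70)&(w[...,1]>-.178)&(w[...,1]<-.06)&(w[...,2]>.05)&(w[...,2]<.10)
n,l,s,c=cv2.connectedComponentsWithStats(m.astype(np.uint8))
for i in range(1,n):
    if s[i,4]>20: P=w[l==i]; print(s[i],P.min(0).round(4),P.max(0).round(4),P.mean(0).round(4))
cv2.imwrite('pics/w4c.png',cv2.resize(p['pixels'][100:300,360:520,::-1],None,fx=3,fy=3,interpolation=cv2.INTER_CUBIC))
E
```

```text
collar top (array([ 0.5534, -0.0729,  0.1909]), array([0.1892, 0.1911, 0.1922]))
collar side (array([ 0.554 , -0.0797,  0.1913]), array([0.1904, 0.1913, 0.1923]))
barrel (array([ 0.5558, -0.0998,  0.1871]), array([0.1861, 0.1871, 0.1881]))
hT 0.1350316957846738
hA 0.1349526438861263
[403 137  56  23 910] [ 0.618  -0.0973  0.0503] [ 0.6607 -0.08    0.0798] [ 0.6403 -0.0873  0.0719]
[ 394  231   90   43 1454] [ 0.6253 -0.178   0.05  ] [ 0.6937 -0.1634  0.1   ] [ 0.6646 -0.1727  0.0744]
```

View pics/w4c.png

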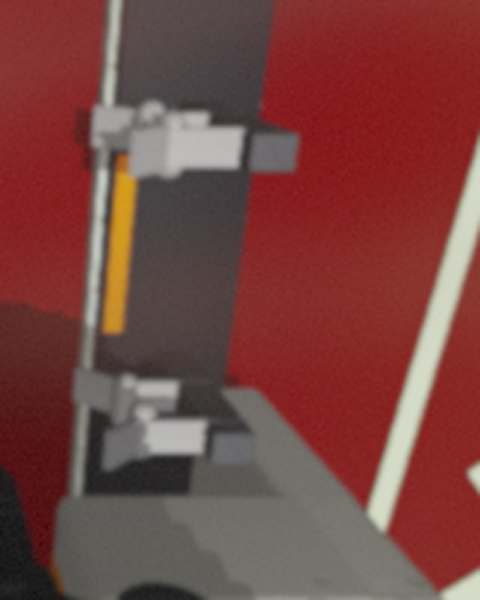

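Pen axis measured at TCP + 9 mm and level, so docking height is TCP z = 46 mm. The clips appear where the hood-based seat predicts them. Descend in front of the dock.

Call:
{"method": "apply_moves", "body": {"rows": [[[40,0,0,-0.002,0,0,0.05],[80,4,0,-0.002,0,0,0.05],[105,10,0,-0.002,0,0,0.05],[119,15,0,-0.002,0,0,0.05],[123,15,0,-0.002,0,0,0.05],[123,15,0,-0.002,0,0,0.05]]]}}

```text
time: 10.3
ee_pos: [0.5746, -0.1318, 0.0482]
tcp_rot: [111.8, 89.9, 27.4]
wrist_force: [-0.3, 0.8, 0.0]
opening: 0.0153
```

```bash
python3 - <<'E'
from h import *
goto([.6445,-.127,.0461],5.5)
p=cams.camera('scene'); save(p,'s5.png'); cv2.imwrite('pics/s5c.png',cv2.resize(p['pixels'][170:300,280:440,::-1],None,fx=4,fy=4,interpolation=cv2.INTER_CUBIC))
E
```

```text
t 10.3 pos [ 0.5746 -0.1318  0.0482] rpy [111.75  89.86  27.44] q [-13.   10.6  -3.9  75.4   0.1  71.4] F [-0.3  0.8  0. ] open 0.0153
axes y [0.995 0.099 0.002] z [ 0.099 -0.995 -0.001]
MOVE [ 2.3 70.   2.2] [ 0.0032 -0.0009 -0.0022] deg 0.2
```

View pics/s5c.png

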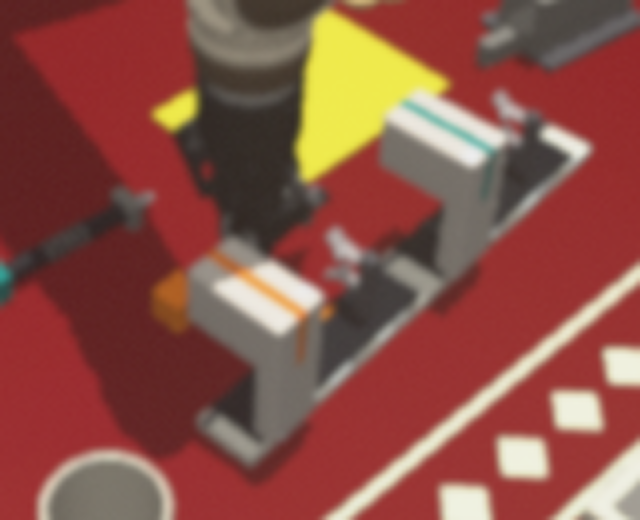

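The amber butt is at (170,300) in the crop, just in front of and below the amber hood. Next I'll advance to just before the lips.

Call:
{"method": "apply_moves", "body": {"rows": [[[2,12,2,0.003,0,0,0.05],[2,24,2,0.003,0,0,0.05],[2,36,2,0.003,0,0,0.05],[2,46,2,0.003,0,0,0.05],[2,48,2,0.003,0,0,0.05],[2,48,2,0.003,0,0,0.05]]]}}

```text
time: 10.95
ee_pos: [0.6232, -0.1292, 0.0476]
tcp_rot: [95.0, 89.8, 10.5]
wrist_force: [0.1, -0.5, -0.4]
opening: 0.0156
```

```bash
python3 - <<'E'
from h import *
goto([.6445,-.127,.0461],5.5)
E
```

```text
t 10.95 pos [ 0.6232 -0.1292  0.0476] rpy [95.   89.78 10.51] q [-11.8  16.9   3.5  76.4   0.1  72.7] F [ 0.1 -0.5 -0.4] open 0.0156
axes y [0.995 0.096 0.004] z [ 0.096 -0.995 -0.   ]
MOVE [ 1.6 21.4 -0.2] [ 0.0001 -0.0003 -0.0038] deg 0.2
```

Call:
{"method": "apply_moves", "body": {"rows": [[[1,3,0,0,0,-0.003,0.05],[1,6,0,0,0,-0.003,0.05],[1,8,0,0,0,-0.003,0.05],[1,10,0,0,0,-0.003,0.05],[1,12,0,0,0,-0.003,0.05],[1,12,0,0,0,-0.003,0.05]]]}}

```text
time: 11.55
ee_pos: [0.6318, -0.1284, 0.0454]
tcp_rot: [-98.7, 89.6, 176.8]
wrist_force: [-14.1, -1.6, 0.1]
opening: 0.0158
```

```bash
python3 - <<'E'
from h import *
goto([.6445,-.127,.0461],5.5)
E
```

```text
t 11.55 pos [ 0.6318 -0.1284  0.0454] rpy [-98.68  89.61 176.78] q [-11.5  18.6   5.4  77.2  -0.1  73.1] F [-14.1  -1.6   0.1] open 0.0158
axes y [ 0.995  0.095 -0.007] z [ 0.095 -0.995 -0.001]
MOVE [-0.8 12.8 -0.1] [-0.0007 -0.001   0.0067] deg 0.4
```

The lips are engaged at about 14 N, as expected. Keep pressing.

Call:
{"method": "apply_moves", "body": {"rows": [[[0,6,0,0,0,0,0.05],[0,8,0,0,0,0,0.05],[0,10,0,0,0,0,0.05],[0,12,0,0,0,0,0.05],[0,12,0,0,0,0,0.05]]]}}

```text
time: 12.05
ee_pos: [0.6439, -0.1273, 0.046]
tcp_rot: [-95.0, 89.6, -179.6]
wrist_force: [-2.0, 1.1, 4.4]
opening: 0.0157
```

```bash
python3 - <<'E'
from h import *
goto([.6445,-.127,.0461],5.5)
E
```

```text
t 12.05 pos [ 0.6439 -0.1273  0.046 ] rpy [ -95.04   89.63 -179.58] q [-11.2  20.2   7.5  77.7  -0.1  73.4] F [-2.   1.1  4.4] open 0.0157
axes y [ 0.995  0.095 -0.007] z [ 0.095 -0.995 -0.001]
MOVE [-0.1  0.7 -0.2] [-0.0007 -0.0006  0.0065] deg 0.4
```

It snapped: the pen travelled 12 mm and the force dropped to 2 N. A gentle firm push to seat it against the posts.

Call:
{"method": "apply_moves", "body": {"rows": [[[0,2,0,0,0,0,0.05],[0,4,0,0,0,0,0.05],[0,5,0,0,0,0,0.05],[0,5,0,0,0,0,0.05]]]}}

```text
time: 12.45
ee_pos: [0.6441, -0.1273, 0.046]
tcp_rot: [-93.0, 89.1, -177.6]
wrist_force: [-25.7, -1.2, 14.6]
opening: 0.0159
```

```bash
python3 - <<'E'
from h import *
goto([.6445,-.127,.0461],5.5)
E
```

```text
t 12.45 pos [ 0.6441 -0.1273  0.046 ] rpy [ -93.02   89.07 -177.62] q [-11.1  20.8   8.2  78.3  -0.2  73.5] F [-25.7  -1.2  14.6] open 0.0159
axes y [ 0.995  0.094 -0.016] z [ 0.094 -0.996 -0.001]
MOVE [-0.2  0.4 -0.2] [-0.0018 -0.0009  0.0161] deg 0.9
```

Fully home: no further motion at 26 N. Relax, release and lift.

Call:
{"method": "apply_moves", "body": {"rows": [[[0,-1,0,0,0,0,0.05],[0,0,0,0,0,0.015,0.3],[0,0,0,0,0,0.015,0.5],[0,0,0,0,0,0.015,0.6],[0,0,0,0,0,0.015,0.6],[-30,0,0,0,0,0.015,0.6],[-70,0,0,0,0,0.015,0.6],[-110,0,0,0,0,0.015,0.6],[-150,0,0,0,0,0.015,0.6],[-180,0,0,0,0,0.015,0.6],[-180,0,0,0,0,0.015,0.6]]]}}

```text
time: 13.55
ee_pos: [0.6484, -0.1273, 0.2312]
tcp_rot: [77.8, 89.7, -6.8]
wrist_force: [-0.3, 0.5, 0.8]
opening: 0.0509
```

```bash
cat >> h.py <<'E'
def E2(yaw): a=np.radians(yaw); return np.array([np.cos(a),np.sin(a)]),np.array([-np.sin(a),np.cos(a)])
E
python3 - <<'E'
from h import *
import pickle
goto([.43,-.22,.23],-4)
p=cams.camera('wrist'); save(p,'w6.png'); pickle.dump(p,open('w6.pkl','wb')); w=cloud(p)
def sel(x0,x1,y0,y1,z0,z1): return (w[...,0]>x0)&(w[...,0]<x1)&(w[...,1]>y0)&(w[...,1]<y1)&(w[...,2]>z0)&(w[...,2]<z1)
m=sel(.36,.53,-.33,-.1,.008,.04)
n,l,s,c=cv2.connectedComponentsWithStats(m.astype(np.uint8))
for i in range(1,n):
    if s[i,4]>100: P=w[l==i]; print('teal',s[i],rect(P),np.percentile(P[:,2],[5,50,95,99]))
E
```

```text
t 13.55 pos [ 0.6484 -0.1273  0.2312] rpy [77.81 89.66 -6.78] q [-11.1  20.8  28.8  97.7   0.   73.5] F [-0.3  0.5  0.8] open 0.0509
axes y [0.996 0.094 0.006] z [ 0.094 -0.996  0.001]
MOVE [  -0.  -226.1   71.7] [ 0.1641  0.0008 -0.0059] deg 9.4
teal [ 133  144   32  134 2478] (array([ 446.9, -207.4]), array([170.5,  26.7]), 86.43) [0.01254565 0.02121312 0.02672092 0.02737141]
```

View pics/w6.png

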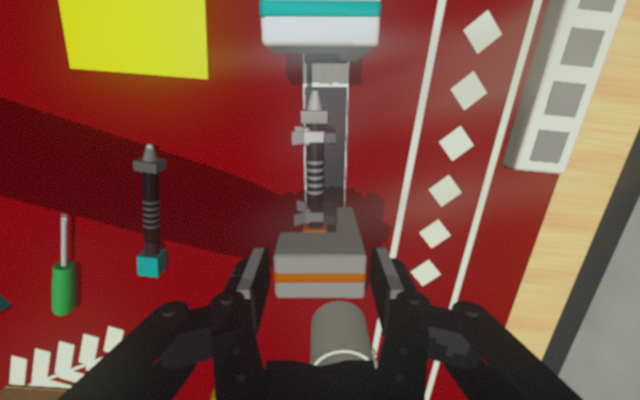

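The amber pen sits in both clips, with its butt collar under the amber-banded hood (collar edge at (315,230), tip at (315,100)). The teal pen is at (150,210), and the white pen is just out at the left edge. Next I'll go to a closer view of the teal pen.

```bash
python3 - <<'E'
from h import *
goto([.449,-.27,.15],-3.6)
E
```

```text
t 13.6 pos [ 0.648  -0.1273  0.2283] rpy [83.03 89.84 -1.57] q [-11.1  20.9  28.6  97.5   0.   73.5] F [ 0.1 -0.9 -1.1] open 0.0515
axes y [0.996 0.094 0.003] z [ 0.094 -0.996  0.   ]
MOVE [  77.8 -211.7  123.3] [ 1.571e-01  1.000e-04 -2.800e-03] deg 9.0
```

Call:
{"method": "apply_moves", "body": {"rows": [[[0,-40,20,0.05,0,0,0.7],[0,-80,45,0.1,0,0,0.7],[0,-120,70,0.157,0,0,0.7],[10,-160,95,0.157,0,0,0.7],[40,-200,115,0.157,0,0,0.7],[70,-212,123,0.157,0,0,0.7],[78,-212,123,0.157,0,0,0.7],[78,-212,123,0.157,0,0,0.7]]]}}

```text
time: 14.4
ee_pos: [0.448, -0.2692, 0.148]
tcp_rot: [176.8, 89.9, 83.2]
wrist_force: [0.2, 0.4, 0.8]
opening: 0.0598
```

```bash
python3 - <<'E'
from h import *
p=cams.camera('wrist'); save(p,'w7.png'); w=cloud(p)
def sel(x0,x1,y0,y1,z0,z1): return (w[...,0]>x0)&(w[...,0]<x1)&(w[...,1]>y0)&(w[...,1]<y1)&(w[...,2]>z0)&(w[...,2]<z1)
m=sel(.38,.53,-.33,-.1,.0235,.04)
n,l,s,c=cv2.connectedComponentsWithStats(m.astype(np.uint8)); C=[]
for i in range(1,n):
    if s[i,4]>100: P=w[l==i]; print(s[i],rect(P),P.mean(0).round(4)); C.append(P.mean(0))
m=sel(.38,.53,-.33,-.1,.008,.04); print(rect(w[m]))
goto([.447,-.205,.003],-3.6)
E
```

```text
[296  28  34  18 588] (array([ 449.9, -146.9]), array([11.6, 25.4]), 86.14) [ 0.4499 -0.1469  0.0262]
[300 183  29  31 862] (array([ 441.8, -278.1]), array([28.3, 25.4]), 86.79) [ 0.442  -0.2777  0.0263]
(array([ 446.4, -207.4]), array([169.9,  25.8]), 86.48)
t 14.45 pos [ 0.449  -0.2693  0.1495] rpy [110.02  89.88  16.43] q [-31.    0.4  -3.7  85.8   0.1  62.6] F [-0.3  0.7  0.2] open 0.0598
axes y [ 0.998 -0.063  0.002] z [-0.063 -0.998 -0.001]
MOVE [146.6  -6.3 -63.9] [ 0.0002 -0.0007 -0.002 ] deg 0.1
```

View pics/w7.png

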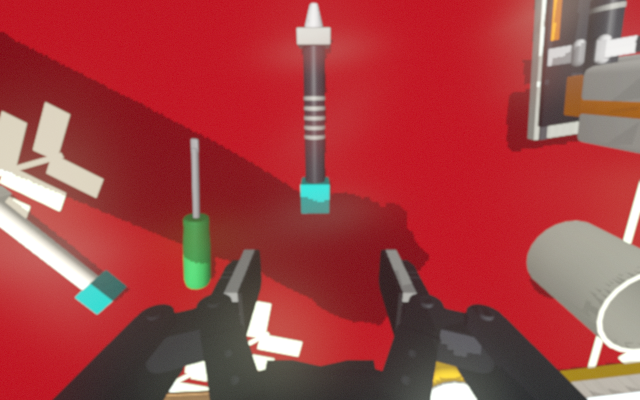

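The dark-barrel teal pen is centred ahead: butt at (314,195), rings at (315,118), with the white and green items well to the left. Both fits give its centre as (0.446, -0.207). Next I'll grasp it by the middle.

Call:
{"method": "apply_moves", "body": {"rows": [[[10,-4,-35,0,0,0,0.7],[45,-6,-65,0,0,0,0.7],[85,-6,-65,0,0,0,0.7],[115,-6,-65,0,0,0,0.7],[134,-6,-65,0,0,0,0.7],[142,-6,-65,0,0,0,0.7],[145,-6,-65,0,0,0,0.7],[145,-6,-65,0,0,0,0.5],[145,-6,-65,0,0,0,0.2],[145,-6,-65,0,0,0,0.05],[145,-6,-65,0,0,0,0.05],[145,-6,-65,0,0,0,0.05],[145,-6,-65,0,0,0,0.05]]]}}

```text
time: 15.75
ee_pos: [0.4482, -0.2042, 0.0059]
tcp_rot: [92.6, 89.8, -1.0]
wrist_force: [0.6, 1.9, 5.3]
opening: 0.0158
```

```bash
python3 - <<'E'
from h import *
goto([.545,.078,.17],5.5)
E
```

```text
t 15.75 pos [ 0.4482 -0.2042  0.0059] rpy [92.56 89.76 -1.03] q [-24.6  -1.2 -21.3  69.6   0.1  69. ] F [0.6 1.9 5.3] open 0.0158
axes y [ 0.998 -0.063  0.004] z [-0.063 -0.998 -0.   ]
MOVE [-163.7   79.7 -287.8] [-1.587e-01  1.000e-04 -4.200e-03] deg 9.1
```

Call:
{"method": "apply_moves", "body": {"rows": [[[-30,0,0,0,0,0,0.05],[-75,0,0,0,0,0,0.05],[-120,0,-20,0,0,0,0.05],[-164,10,-60,-0.03,0,0,0.05],[-164,20,-105,-0.06,0,0,0.05],[-164,35,-150,-0.09,0,0,0.05],[-164,50,-195,-0.12,0,0,0.05],[-164,65,-240,-0.159,0,0,0.05],[-164,80,-288,-0.159,0,0,0.05],[-164,80,-288,-0.159,0,0,0.05],[-164,80,-288,-0.159,0,0,0.05]]]}}

```text
time: 16.85
ee_pos: [0.5454, 0.0792, 0.1702]
tcp_rot: [79.3, 89.8, -5.1]
wrist_force: [-0.4, -0.6, -1.5]
opening: 0.0155
```

```bash
python3 - <<'E'
from h import *
o=get_obs()
ex,ey=E2(5.5); seat=np.array([.6246,.0789]); t=seat-.070*ex+.003*ey; print(t)
goto([*t,.0461],5.5)
p=cams.camera('wrist'); save(p,'w8.png'); w=cloud(p)
def sel(x0,x1,y0,y1,z0,z1): return (w[...,0]>x0)&(w[...,0]<x1)&(w[...,1]>y0)&(w[...,1]<y1)&(w[...,2]>z0)&(w[...,2]<z1)
m=sel(.59,.69,.03,.15,.05,.10)
n,l,s,c=cv2.connectedComponentsWithStats(m.astype(np.uint8))
for i in range(1,n):
    if s[i,4]>20: P=w[l==i]; print(s[i],P.min(0).round(4),P.max(0).round(4),P.mean(0).round(4))
P=w[sel(.58,.8,-.05,.05,.127,.145)]; print(rect(P))
P=w[140:150,295:345].reshape(-1,3); print('collar',np.nanmedian(P,0)); P=w[180:235,314:326].reshape(-1,3); print('barrel',np.nanmedian(P,0))
m=sel(.5,.6,.08,.2,.18,.21);P=w[m];print(rect(P))
E
```

```text
[0.55463473 0.07517699]
t 16.85 pos [0.5454 0.0792 0.1702] rpy [79.3  89.79 -5.05] q [ 8.3  4.1  2.4 88.1 -0.  92.6] F [-0.4 -0.6 -1.5] open 0.0155
axes y [0.995 0.098 0.004] z [ 0.098 -0.995  0.001]
MOVE [124.1   8.4   4.8] [ 0.0025  0.0007 -0.0036] deg 0.3
[394 144  56  22 893] [0.5986 0.1116 0.05  ] [0.6411 0.1288 0.0796] [0.6207 0.1219 0.0717]
[ 386  235   88   44 1612] [0.6064 0.03   0.0501] [0.6738 0.0456 0.1   ] [0.6449 0.0358 0.0756]
(array([637.2,   8.3]), array([78. , 45.8]), 5.9)
collar [0.53878257 0.14185712 0.18963594]
barrel [0.54134575 0.11446442 0.18628525]
(array([546. , 119.7]), array([80.3, 42.5]), 86.85)
```

View pics/w8.png

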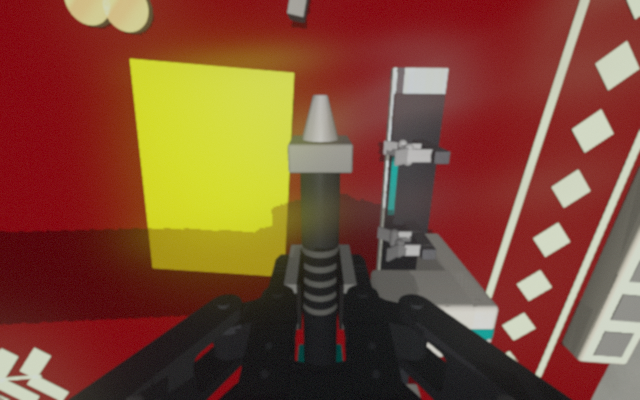

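Teal pen held level, axis at TCP + 7 mm, so docking height is TCP z = 48 mm. The teal clips at (415,153) and (405,243) confirm the seat at (0.625, 0.079).

Call:
{"method": "apply_moves", "body": {"rows": [[[40,0,2,0.002,0,0,0.05],[80,4,5,0.002,0,-0.003,0.05],[105,8,5,0.002,0,-0.003,0.05],[118,8,5,0.002,0,-0.003,0.05],[122,8,5,0.002,0,-0.003,0.05],[122,16,5,0.002,0,-0.003,0.05],[122,28,5,0.002,0,-0.003,0.05],[122,40,5,0.002,0,-0.003,0.05],[122,50,5,0.002,0,-0.003,0.05],[122,55,5,0.002,0,-0.003,0.05],[122,55,5,0.002,0,-0.003,0.05]]]}}

```text
time: 18.0
ee_pos: [0.6017, 0.0785, 0.0491]
tcp_rot: [64.7, 89.9, -19.9]
wrist_force: [-0.1, 0.6, -1.0]
opening: 0.0153
```

```bash
python3 - <<'E'
from h import *
goto([.6246,.082,.048],5.5)
p=cams.camera('scene'); save(p,'s9.png'); cv2.imwrite('pics/s9c.png',cv2.resize(p['pixels'][150:280,300:460,::-1],None,fx=4,fy=4,interpolation=cv2.INTER_CUBIC))
E
```

```text
t 18.0 pos [0.6017 0.0785 0.0491] rpy [ 64.68  89.9  -19.88] q [ 7.5 12.9 -1.1 75.8 -0.  92. ] F [-0.1  0.6 -1. ] open 0.0153
axes y [0.995 0.095 0.002] z [ 0.095 -0.995  0.001]
MOVE [ 1.2 23.1 -1.3] [-0.0011  0.0008 -0.0016] deg 0.1
```

View pics/s9c.png

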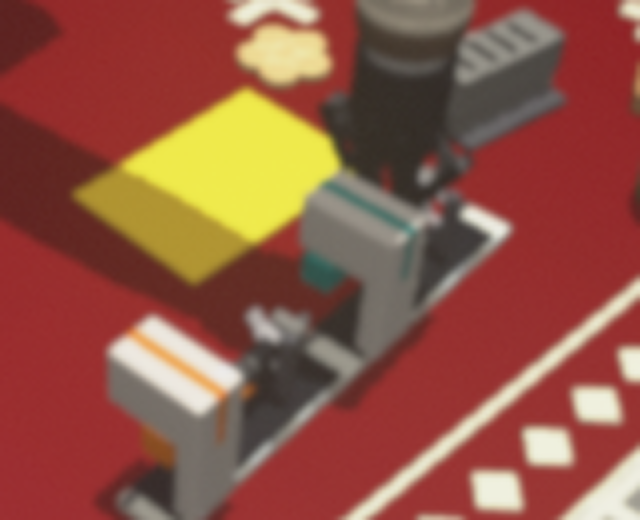

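The teal butt is entering under the teal hood at (322,268), and the seated amber butt shows under its own hood at (160,443). Press the same way as before.

Call:
{"method": "apply_moves", "body": {"rows": [[[1,3,-1,0,0,0,0.05],[1,6,-1,0,0,0,0.05],[1,8,-1,0,0,0,0.05],[1,10,-1,0,0,0,0.05],[1,12,-1,0,0,0,0.05],[1,14,-1,0,0,0,0.05],[1,16,-1,0,0,0,0.05],[1,16,-1,0,0,0,0.05]]]}}

```text
time: 18.85
ee_pos: [0.6143, 0.0807, 0.047]
tcp_rot: [-80.4, 89.7, -164.9]
wrist_force: [-11.1, -1.1, 1.3]
opening: 0.0155
```

```bash
python3 - <<'E'
from h import *
goto([.6246,.082,.048],5.5)
E
```

```text
t 18.85 pos [0.6143 0.0807 0.047 ] rpy [ -80.35   89.71 -164.91] q [ 7.5 15.1  1.2 76.4 -0.  92.1] F [-11.1  -1.1   1.3] open 0.0155
axes y [ 0.995  0.095 -0.005] z [ 0.095 -0.995  0.001]
MOVE [-1.1 10.4 -0.3] [-0.001   0.0009  0.0051] deg 0.3
```

Call:
{"method": "apply_moves", "body": {"rows": [[[-1,4,0,0,0,0,0.05],[-1,6,0,0,0,0,0.05],[-1,8,0,0,0,0,0.05],[-1,10,0,0,0,0,0.05],[-1,10,0,0,0,0,0.05]]]}}

```text
time: 19.35
ee_pos: [0.6244, 0.0817, 0.048]
tcp_rot: [-81.5, 89.7, -166.1]
wrist_force: [-1.4, -0.3, 0.2]
opening: 0.0157
```

```bash
python3 - <<'E'
from h import *
goto([.6246,.082,.048],5.5)
E
```

```text
t 19.35 pos [0.6244 0.0817 0.048 ] rpy [ -81.53   89.71 -166.08] q [ 7.5 16.4  3.  76.8 -0.  92. ] F [-1.4 -0.3  0.2] open 0.0157
axes y [ 0.995  0.095 -0.005] z [ 0.095 -0.995  0.001]
MOVE [ 0.   0.2 -0.2] [-0.001   0.0007  0.005 ] deg 0.3
```

Snapped. Confirm it is home with a gentle push.

Call:
{"method": "apply_moves", "body": {"rows": [[[0,2,0,0,0,0,0.05],[0,4,0,0,0,0,0.05],[0,5,0,0,0,0,0.05],[0,5,0,0,0,0,0.05]]]}}

```text
time: 19.75
ee_pos: [0.6248, 0.0818, 0.0479]
tcp_rot: [-86.9, 89.2, -171.5]
wrist_force: [-24.8, -1.8, 13.7]
opening: 0.0154
```

```bash
python3 - <<'E'
from h import *
goto([.6246,.082,.048],5.5)
E
```

```text
t 19.75 pos [0.6248 0.0818 0.0479] rpy [ -86.92   89.17 -171.47] q [ 7.5 17.   3.7 77.5 -0.  92. ] F [-24.8  -1.8  13.7] open 0.0154
axes y [ 0.995  0.095 -0.014] z [ 0.095 -0.995  0.001]
MOVE [-0.1 -0.2 -0.3] [-0.001   0.0008  0.0144] deg 0.8
```

Call:
{"method": "apply_moves", "body": {"rows": [[[0,-1,0,0,0,0,0.05],[0,0,0,0,0,0.014,0.3],[0,0,0,0,0,0.014,0.5],[0,0,0,0,0,0.014,0.6],[0,0,0,0,0,0.014,0.6],[-30,0,0,0,0,0.014,0.6],[-70,0,0,0,0,0.014,0.6],[-110,0,0,0,0,0.014,0.6],[-150,0,0,0,0,0.014,0.6],[-180,0,0,0,0,0.014,0.6],[-180,-40,0,0,0,0.014,0.6],[-180,-80,0,0,0,0.014,0.6],[-180,-120,0,0,0,0.014,0.6],[-180,-160,0,0,0,0.014,0.6],[-180,-200,0,0,0,0.014,0.6],[-180,-220,0,0,0,0.014,0.6],[-180,-220,0,0,0,0.014,0.6]]]}}

```text
time: 21.45
ee_pos: [0.4067, 0.0611, 0.2322]
tcp_rot: [64.7, 89.9, -19.9]
wrist_force: [0.1, 0.8, -0.5]
opening: 0.0514
```

```bash
python3 - <<'E'
from h import *
o=get_obs(); print(o['time'],o['ee_pos'],o['wrist_force'])
ex,ey=E2(5.5)
for n in('top','scene'):
    p=cams.camera(n); save(p,n+'10.png'); w=cloud(p)
    for nm,s in dict(A=(.6448,-.130),T=(.6248,.079)).items():
        d=w[...,:2]-np.array(s); X=d@ex; Y=d@ey
        # grey collar y55..67, barrel between clips
        m=(abs(X)<.025)&(Y>-.03)&(Y<.03)&(w[...,2]>.045)&(w[...,2]<.08); print(n,nm,'barrel x',np.median(X[m]).round(4),'ztop',np.percentile(w[m][:,2],95).round(4),m.sum())
        for lo,hi in((-.03,0),(0,.03)):
            k=m&(Y>lo)&(Y<hi); print('   half x',np.median(X[k]).round(4))
        m=(abs(X)<.03)&(Y>.045)&(Y<.1)&(w[...,2]>.045)&(w[...,2]<.08)
        print('  collar/tip y',np.percentile(Y[m],[2,98]).round(4),'x',np.median(X[m]).round(4),m.sum())
cv2.imwrite('pics/s10c.png',cv2.resize(p['pixels'][160:290,300:460,::-1],None,fx=4,fy=4,interpolation=cv2.INTER_CUBIC))
E
```

```text
21.45 [0.40666087 0.06108521 0.23216265] [ 0.13789626  0.75908383 -0.51044969]
top A barrel x -0.0022 ztop 0.0673 109
   half x -0.0022
   half x -0.0023
  collar/tip y [0.0455 0.0822] x -0.0019 78
top T barrel x -0.0015 ztop 0.066 111
   half x -0.0016
   half x -0.0009
  collar/tip y [0.0454 0.0818] x -0.0002 79
scene A barrel x 0.0041 ztop 0.0638 55
   half x 0.0071
   half x 0.0041
  collar/tip y [0.0452 0.0797] x 0.0014 59
scene T barrel x 0.0049 ztop 0.0627 13
   half x nan
   half x 0.0049
  collar/tip y [0.0451 0.08  ] x 0.0006 35
  return _methods._mean(a, axis=axis, dtype=dtype,
  ret = ret.dtype.type(ret / rcount)
```

View pics/s10c.png

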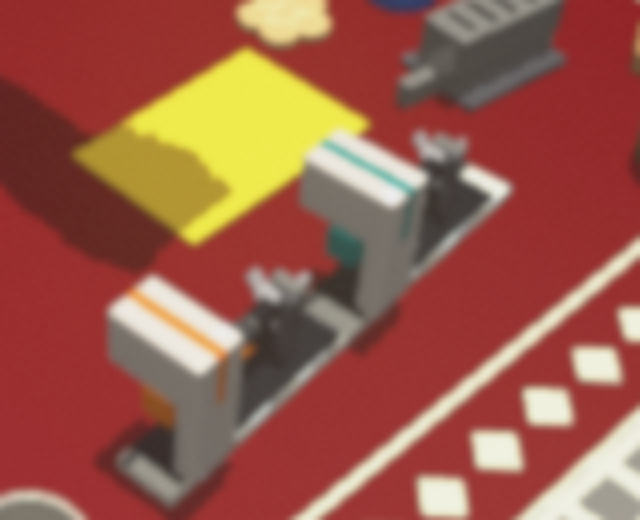

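View pics/top10.png

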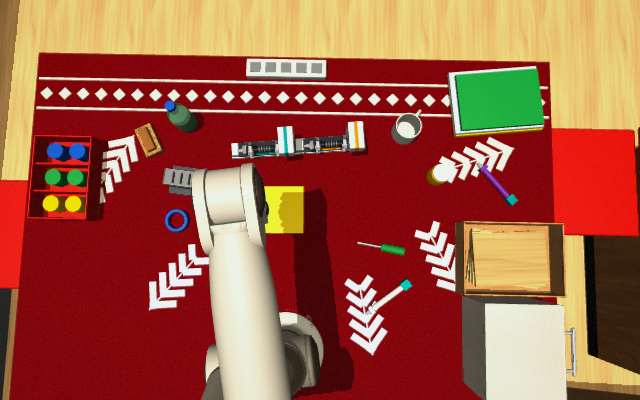

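Both pens sit in both clips with their butts under their own hoods: amber at (160,405) and teal at (345,243) in the crop. In the top view the bystanders are where they were, except the flower, which the arm hides there but the scene crop shows. Barrel x is about 0 ±2 mm in the top view, the top is near 64 mm, and the tips are at y ≈ 81 mm. Hand in.

```bash
python3 - <<'E'
from h import *
print(bot.job_done())
E
```

```text
the job is handed in; nothing more can be done
None
```

Both pens are in the docks of their own colour and the job is handed in, at about 22 s on the robot's clock. No verdict comes back on handing in, so this rests on my own checks.

- **Amber pen:** I drew it out of the sleeve by its butt collar, laid it on the card and took it again by the middle. I then pressed it into the amber dock.
- **Teal pen:** I took the dark-barrelled pen from the table by the middle and pressed it into the teal dock.
- **Pressing force:** The clips gave way at about 11–14 N, and each pen then moved in freely. A further push of about 25 N moved neither pen, so both are fully home, well under the 80 N limit.
- **Last checks, top camera:** Both barrels were within about 2 mm of the seat into the clips. Height was within 3 mm, and along the rail they were 3–5 mm towards the hood. Both butts show under their own hoods.
- **Disagreement:** The scene camera put the barrels about 4–5 mm further in. It saw only part of each barrel, from the far side, so I relied on the top camera and the force checks.
- **Bystanders:** By eye none has moved. The arm hid the flower in the last top picture, but the scene picture shows it. I did not measure them, and no contact force suggested a touch. The gripper was clear of everything at hand-in.

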